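# Swing the sample tray home and latch it

## Robot

A 6-joint arm with a two-finger parallel gripper is mounted at the origin on a cart in front of the work surface, level with it; the furniture and walls round the work are solid. World frame = base frame: x ahead of the robot, y to its left, z up, the work surface at z = 0. Lengths are in mm, angles in rad, forces in N, time in s.
With the tool pointing down it reaches from about 300 to 875 mm from the base axis. Payload 6.4 kg.
Tool frame: the origin (TCP) lies at the very end of the fingers, on their centre line; the grasp point (between the pads) lies 19 mm behind it (grip_depth is the distance from the TCP to the grasp point, in mm); z points along the fingers, y is the line along which they close (so a half turn about z gives the same grasp; the last joint's range is limited). The gripper opens to 85 mm and grips with 20 to 120 N. Pads are 22 mm wide; open, the fingers measure 114 mm over their backs; the gripper's body (76 mm by 85 mm) begins 54 mm behind the grasp point. The pads swing forward as they close: fully open they stand 13 mm farther back than shut.
Start: joints at [0.902, 0.181, 1.607, -0, 1.354, -0.206], TCP at [256.703, 514.533, 231.288] pointing down, gripper open.
Joint ranges: [-2.99, 2.99], [-0.89, 2.07], [0.3, 2.58], [-1.14, 4.28], [0, 2.63], [-3.12, 3.12]. Speed limits (rad/s): [2.57, 2.57, 3.01, 3.14, 3.14, 3.14].

## Interface

Orientations are given as a unit quaternion [w, x, y, z].
In Python, from plant import * gives the robot as it stands.
- The arm moves only by the tool carry_out, never from a script. Its argument "increments" is a list that holds one entry, the list of rows, each a list of 4 numbers: the shift along the tool's x, y, z in m, then the turn about the tool's z in degrees. In form: [[[tx, ty, tz, spin], ...]]. A call has 1 to 5 rows; each row shifts and turns the commanded pose from where the row before left it, along the tool's axes as they then stand; what a row does not reach is not made up. A row lasts 1/8 s, in which the tool goes at most 62.5 mm and 10.7 degrees, less where a joint would pass 70% of its speed; a pose out of reach is approached as far as the arm can. A call is refused whole if a number of a shift passes 0.0625 or a number of a turn 10.7, either way. A call with a gripper value outside its range is refused whole. "fingers" is the opening in per cent of the stroke, from 0 (shut) to 100 (fully open), set as the call begins (left out, the last holds). The fingers move at their own pace and stop on an object; the grip force is fixed at half the most. Time passes only in rows, so rows that do not move let the fingers close. It gives the time, the measured TCP pose, the force, the opening and the grip force at its end, in the units of the state.
- get_obs(): the state, without advancing time (a new reading comes with each control period).
- snapshot(name): name is "side" or "top"; returns the picture (400x640x3 uint8, red, green, blue); there is no depth.
- get_calibration(name): a dict with "K" (3x3 intrinsics, pixels), "R" (3x3) and "t" (3): a world point X has camera coordinates R X + t. Camera axes: x right, y down, z forward; pixel columns grow to the right and rows downward; lengths in mm; the calibration is good to about 2 mm. A picture is of the moment at which its call begins. get_calibration takes no time and is no camera call.
- close_job(): hands the job in; it is judged then, once.
Trained networks look in the newest picture that a camera, given by its name, has taken for a name from the list of things; names that differ only in an ending like _2 or _b are one class to them, and where a whole thing is asked for, a point or a joint stands for the part that bears it (a point fixed in the world has none). Each returns a list of dicts, best first, with "confidence" (0 to 1); they miss things now and then, are a little off and sometimes report something else, mostly with a low value. They report only what shows in the picture. A call takes as long as a camera call. They do not tell look-alikes from the thing itself.
- regions_of(camera, name): "mask" (400x640 bool, what is visible of it) and "point" ([column, row] in pixels, amid what is visible of it).
The state is a dict: "clock": time; "joint_positions": joint angles; "joint_velocities": joint speeds; "tau": joint torques, N m; "eef_pos": TCP position; "ee_rot": TCP orientation; "contact_force": force on the tool from outside, world axes, zero at the start; "torque": the same for the moment, N m; "gripper_width": opening from 0.0 (shut) to 1.0 (fully open); "grip_force": force on a finger pad.
Only numpy, scipy, OpenCV 4.12 (cv2) and the standard library are available. Lean on these libraries where they do the work, as an engineer would, in place of code of your own. Each camera call takes 0.05 s, during which the arm holds its last target. There are 200 camera calls.

## Task

Push the blue swing tray near its free corner so that it pivots about its pin until it is fully home against the stop block, with the amber bottle and the orange-capped pot staying upright in it. Then push the red-handled latch lever over its centre and fully down, so that its hook drops in front of the tray's keeper pin and locks the tray. Leave the bottles and the calculator beside the work alone.

Things in the scene. Friction and masses are not known exactly. Their poses are not given: they have to be found in the camera images.
- fixture: Fixed grey metal base plate, 10 mm thick, lying on the bench. Origin: on the pivot pin's axis, at bench height. x points along the plate to the latch end, y roughly towards the robot, z up. The plate spans x -30 to 215, y -45 to 140 mm; the pin's head (26 mm wide) reaches z = 26 mm; the latch post stands at x 201 to 211, y 85 to 115 mm, to z = 54 mm.
- stop_face (a point): Middle of the rubber face (30 mm long) of the dark stop block fixed on the base plate, at fixture x = 125, y = -20, z = 24 mm; the block's top is 36 mm above the bench. Home, the tray's wall y = -20 mm rests on it.
- swing_tray: Loose blue tray, about 450 g, its steel ear held on the pin: it can only turn. Origin: on the pin's axis at the tray's underside, 10 mm above the bench; x runs to the free end, y across, z up. Walls (4 mm thick, 24 mm high) span x 22 to 155, y -20 to 80 mm. Home: its x axis parallel to the fixture's. Starts 0.5 to 1 rad counterclockwise (from above) of that; stays where left.
- push_pad (a point): Middle of the yellow pad (30 x 14 mm) on the outer face of the tray's long wall, near the free corner: tray x = 132, y = 80 mm, 12 mm above the tray's underside. Pushing here (towards the tray's -y, clockwise about the pin) takes a few newtons.
- keeper (a point): Keeper: level steel pin 10 mm thick sticking out of the tray's free end, from tray x = 155 to 200 mm; this point is on its axis at tray x = 193, y = 40 mm, 16 mm above the tray's underside.
- latch_lever (a joint): Latch lever angle (rad). 0: open, leaning 0.26 past upright to the fixture's +y. Grows as it is pushed over to -y: upright 0.26, level and fully closed 1.83 (end stop). 120 g, moved by its own weight: falls back if let go before upright, falls towards closed beyond. Closed, its hook tooth is at fixture y 51 to 60 mm, on the +y side of the keeper; it cannot engage if the tray is not home.
- lever_axis (a point): Point on the lever's level hinge axis (which runs along the fixture's x), in the plane of the lever: fixture x = 193, y = 100, z = 44 mm. The steel lever is 10 mm wide and thick and 120 mm long from here, grip included.
- lever_grip (a point): Middle of the lever's red grip (44 mm long, 14 wide, 15 thick), 98 mm from the hinge axis. Open, it is 139 mm above the bench at fixture y = 125 mm; closed, 44 mm above the bench at fixture y = 2 mm, with the grip's top 8.5 mm higher.
- amber_mid (a point): Amber glass bottle with black cap, 52 mm wide, 105 mm tall, standing loose in the tray near the pin end. The point is on its axis, 50 mm above its foot; z points up along the bottle.
- septa_mid (a point): White pot with orange screw cap, 40 mm wide, 42 mm tall, standing loose in the tray near the free end. The point is its centre, 21 mm above its foot; z up.
- blue_mid (a point): Clear bottle with blue cap, 86 mm wide, 181 mm tall, standing on the bench to the left; a bystander. The point is on its axis, 90 mm above its foot.
- violet_mid (a point): Clear bottle with violet cap, 66 mm wide, 142 mm tall, standing on the bench to the left; a bystander. The point is on its axis, 70 mm above its foot.
- calculator_mid (a point): Black pocket calculator, 70 x 118 x 14 mm, lying on the bench to the right; a bystander. The point is its centre. Behind it stands a fixed black computer tower (x 0.48 to 0.9, y -0.25 to -0.45 m, 0.4 m high with the things on it): go round its front.
Not all that is in view belongs to the job. Of the things like the part that bears amber_mid, leave any that is turquoise; of the rest the smaller one is meant.

How it is judged:
By the outcome, as a careful person would: the job done as asked, in the order asked, and still so for the second after the job is handed in, with the robot touching nothing.
It also fails if it takes over 58 s, if anything falls off the work surface, if the arm or the gripper's body presses on something with over 40 N, if the wrist force passes 120 N, or if a joint passes its speed limit or range.

## Working session

There is one attempt and no reset: what is moved stays moved. The work goes in short steps, Python scripts to look and compute and a tool call to move; the robot and the scene stay as the last step left them, time stands still between calls to the robot, and variables do not carry over. Pictures are saved under pics/ and viewed, at most 10 in all, crops included, and the job is handed in when it is done.

Besides the shell and the picture viewer there is one more tool, called in YAML: its name, and indented under it one key for each argument. carry_out: Moves the arm, as the interface text tells. Its arguments: {"type":"object","properties":{"increments":{"type":"array"},"fingers":{"type":"number"}},"required":["increments"]}

```bash
mkdir -p pics
cat > h.py <<'E'
from plant import *
import numpy as np, cv2
def save(n,f):
    im=snapshot(n); cv2.imwrite('pics/'+f,cv2.cvtColor(im,cv2.COLOR_RGB2BGR)); return im
def back(n,px,z):
    c=get_calibration(n);K,R,t=[np.array(c[k]) for k in('K','R','t')]
    d=R.T@np.linalg.inv(K)@[px[0],px[1],1.];o=-R.T@t
    return o+d*(z-o[2])/d[2]
def proj(n,X):
    c=get_calibration(n);K,R,t=[np.array(c[k]) for k in('K','R','t')]
    p=K@(R@np.array(X)+t);return p[:2]/p[2]
E
python3 - <<'E'
from h import *
for n in('side','top'):
    save(n,n+'1.png'); c=get_calibration(n); print(n,-np.array(c['R']).T@c['t'],c['K'][0])
    for k in('fixture','swing_tray','push_pad','keeper','latch_lever','lever_grip','amber_mid','septa_mid','stop_face','calculator_mid','blue_mid','violet_mid'):
        try:
            print(k,[(np.round(r['point']).tolist(),round(r['confidence'],2),int(r['mask'].sum())) for r in regions_of(n,k)][:4])
        except Exception as e: print(k,e)
o=get_obs();print(o['eef_pos'],o['ee_rot'],o['contact_force'],o['clock'])
E
```

```text
side [-220.40042744 -548.6028052   740.8933424 ] [401.31256459   0.         317.38945097]
fixture [([319.0, 208.0], 0.86, 1542)]
swing_tray [([334.0, 228.0], 0.55, 860)]
push_pad [([336.0, 229.0], 0.96, 678)]
keeper [([333.0, 229.0], 0.8, 856), ([298.0, 180.0], 0.62, 111)]
latch_lever [([293.0, 182.0], 0.72, 95)]
lever_grip [([296.0, 184.0], 0.45, 148), ([334.0, 228.0], 0.44, 875)]
amber_mid [([349.0, 213.0], 0.92, 563), ([274.0, 181.0], 0.84, 826)]
septa_mid [([325.0, 219.0], 0.79, 171), ([421.0, 305.0], 0.53, 1276)]
stop_face [([319.0, 206.0], 0.62, 1612)]
calculator_mid [([419.0, 302.0], 0.61, 1259)]
blue_mid [([244.0, 165.0], 0.76, 1131), ([323.0, 210.0], 0.47, 1835)]
violet_mid [([260.0, 152.0], 0.84, 366), ([320.0, 206.0], 0.23, 1629)]
top [ 454.04939397   24.76041149 1514.75761656] [489.50500028   0.         325.67950231]
fixture [([320.0, 184.0], 0.95, 3141), ([345.0, 207.0], 0.28, 1189)]
swing_tray [([341.0, 209.0], 0.66, 969), ([198.0, 173.0], 0.48, 552)]
push_pad [([342.0, 207.0], 0.76, 1286)]
keeper [([348.0, 205.0], 0.92, 1249)]
latch_lever [([289.0, 204.0], 0.46, 62)]
lever_grip [([290.0, 206.0], 0.6, 70)]
amber_mid [([252.0, 205.0], 0.74, 529), ([398.0, 197.0], 0.74, 240), ([348.0, 196.0], 0.54, 239)]
septa_mid []
stop_face [([319.0, 187.0], 0.91, 3246)]
calculator_mid [([454.0, 239.0], 0.58, 900)]
blue_mid [([212.0, 204.0], 0.77, 896)]
violet_mid [([200.0, 172.0], 0.82, 525)]
[256.6945916  514.52043188 231.2620469 ] [-8.48465556e-06  2.29333225e-01  9.73347970e-01 -3.89707321e-05] [0.75000413 0.24255419 0.08869007] 1.3
```

Run:
```python
import cv2
a=cv2.imread('pics/top1.png')[130:280,170:480]; b=cv2.imread('pics/side1.png')[120:340,200:480]
cv2.imwrite('pics/top1c.png',cv2.resize(a,(775,375),interpolation=cv2.INTER_CUBIC))
cv2.imwrite('pics/side1c.png',cv2.resize(b,None,fx=2.7,fy=2.7,interpolation=cv2.INTER_CUBIC))
```

```text
(no output)
```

View pics/top1c.png

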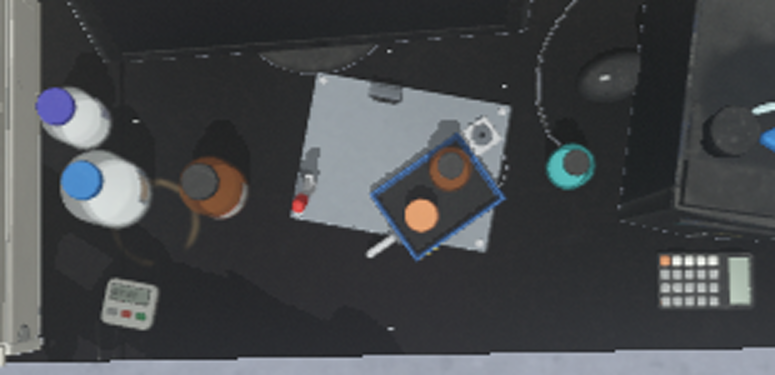

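View pics/side1c.png

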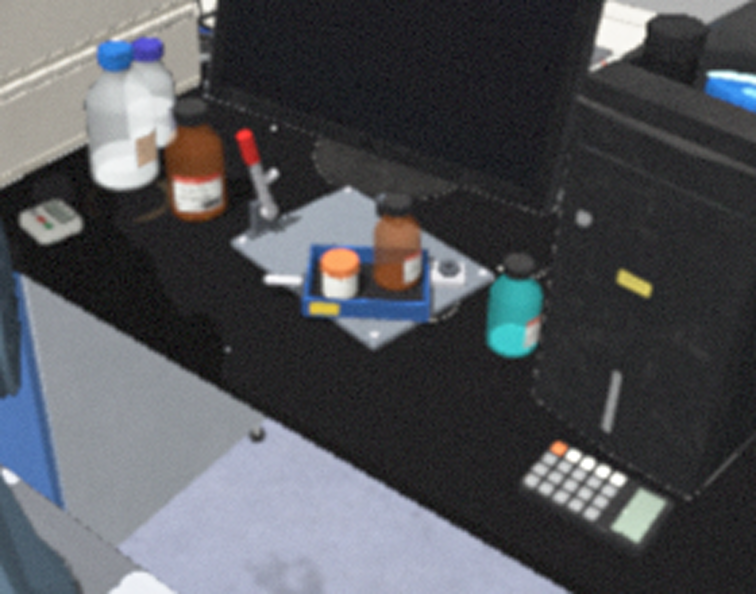

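The amber-type bottles in the full top picture are the large brown one (252,205), the turquoise one (398,197), and the small brown one in the tray (350,197). The small one in the tray is meant: it isn't turquoise and it's the smaller of the two browns, which the crop confirms. The crop also shows the plate corners, the pin at crop (482,133), the tray and its keeper at lower left, and the red lever tip at crop (299,203).

```bash
cat >> h.py <<'E'
from scipy.optimize import least_squares
def rot(a): return np.array([[np.cos(a),-np.sin(a)],[np.sin(a),np.cos(a)]])
def rigid(P,W):
    r=least_squares(lambda q:(np.array(P)@rot(q[2]).T+q[:2]-W).ravel(),[W[:,0].mean(),W[:,1].mean(),1.5]);return r.x,np.abs(r.fun).max()
E
python3 - <<'E'
from h import *
f=lambda L,z:np.array([back('top',(170+(u+.5)/2.5-.5,130+(v+.5)/2.5-.5),z)[:2] for u,v in L])
W=f([(318,73),(511,105),(487,251),(291,216)],10)
F,e=rigid([(215,-45),(-30,-45),(-30,140),(215,140)],W);print('fix',F,e,'pin seen',f([(482,133)],26))
T,e=rigid([(155,-20),(22,-20),(22,80),(155,80)],f([(371,194),(457,137),(503,199),(417,259)],34));print('tray',T,e,T[2]-F[2])
w=lambda p:rot(F[2])@p+F[:2]
for n,p in dict(lever_open=(193,125),lever_closed=(193,2),axis=(193,100),stop=(125,-20)).items(): print(n,w(np.array(p)).round())
print('pad',(rot(T[2])@[132,80]+T[:2]).round(),'pad home',w(np.array([132,80])).round())
# projection check in both views
for n in('top','side'):
  print(n,'lever grip',proj(n,[*w(np.array([193,125])),139]),'pad',proj(n,[*(rot(T[2])@[132,80]+T[:2]),22]),'keeper end',proj(n,[*(rot(T[2])@[200,40]+T[:2]),26]))
E
```

```text
fix [627.15910766 -70.30937986   1.3770897 ] 2.364360728130009 pin seen [[628.93250506 -69.47636504]]
tray [624.95047339 -69.58848786   2.15696716] 5.6734703700881255 0.7798774635009327
lever_open [542. 143.]
lever_closed [662. 119.]
axis [566. 138.]
stop [671.  49.]
pad [485.  -4.] pad home [574.  75.]
top lever grip [290.24767275 210.58408089] pad [342.09332023 230.41224063] keeper end [316.21183872 232.33469168]
side lever grip [292.03562001 174.27103975] pad [319.22882257 234.03970178] keeper end [297.13438178 223.15283586]
```

```bash
cat >> h.py <<'E'
F=np.array([627.5,-70.]);FA=1.377
def fx(p,a=0): return rot(FA+a)@np.array(p,float)+F   # fixture (a=0) or tray turned by a
def now():
    o=get_obs(); w,x,y,z=o['ee_rot']; return np.array(o['eef_pos']),np.arctan2(2*(x*y+w*z),1-2*(y*y+z*z))
def rows(P,targets,vmax=60,amax=10.5):
    """targets: (x,y,z,alpha); prints tool-frame rows"""
    p,a=np.array(P[0],float),P[1]
    for t in targets:
        q=np.array(t[:3],float);da=(t[3]-a+np.pi)%(2*np.pi)-np.pi
        n=max(1,int(np.ceil(max(np.linalg.norm(q-p)/vmax,abs(np.degrees(da))/amax))))
        for i in range(n):
            d=(q-p)/n; c,s=np.cos(a),np.sin(a)
            print([round(v/1000,4) for v in (d[0]*c+d[1]*s,d[0]*s-d[1]*c,-d[2])]+[round(-np.degrees(da/n),1)]); a+=da/n
        p=q; print('--')
E
python3 - <<'E'
from h import *
A=np.array(get_obs()['eef_pos'])
f=lambda u,v,z:back('top',(170+(u+.5)/2.5-.5,130+(v+.5)/2.5-.5),z)[:2]
for n,u,v,z in(('amber',450,162,117),('septa',421,213,56)): print(n,(rot(FA+.78).T@(f(u,v,z)-F)).round())
print('bigamber',f(200,183,150),'blue',f(82,180,181),'violet',f(56,105,142))
a0=FA+.78-np.pi/2
b=[*fx((125,115),.78),25,a0]; print(b,now())
rows(now(),[(370,200,231,1.2),(b[0],b[1],150,a0),b])
E
```

```text
amber [60. 11.]
septa [118.  37.]
bigamber [564.93824976 255.65006766] blue [568.50611111 380.17326646] violet [657.94264232 420.14668109]
[np.float64(462.5493039625352), np.float64(-29.487435569247246), 25, 0.5862036732051035] (array([256.6945916 , 514.52043188, 231.2620469 ]), np.float64(2.6788074622959055))
[np.float64(-0.0269), np.float64(-0.0257), np.float64(0.0), np.float64(9.4)]
[np.float64(-0.0307), np.float64(-0.0209), np.float64(0.0), np.float64(9.4)]
[np.float64(-0.0337), np.float64(-0.0156), np.float64(0.0), np.float64(9.4)]
[np.float64(-0.0358), np.float64(-0.0099), np.float64(0.0), np.float64(9.4)]
[np.float64(-0.0369), np.float64(-0.0039), np.float64(0.0), np.float64(9.4)]
[np.float64(-0.0371), np.float64(0.0022), np.float64(0.0), np.float64(9.4)]
[np.float64(-0.0362), np.float64(0.0082), np.float64(0.0), np.float64(9.4)]
[np.float64(-0.0344), np.float64(0.0141), np.float64(0.0), np.float64(9.4)]
[np.float64(-0.0316), np.float64(0.0195), np.float64(0.0), np.float64(9.4)]
--
[np.float64(-0.0361), np.float64(0.0339), np.float64(0.0162), np.float64(7.0)]
[np.float64(-0.0317), np.float64(0.038), np.float64(0.0162), np.float64(7.0)]
[np.float64(-0.0268), np.float64(0.0416), np.float64(0.0162), np.float64(7.0)]
[np.float64(-0.0215), np.float64(0.0446), np.float64(0.0162), np.float64(7.0)]
[np.float64(-0.0158), np.float64(0.0469), np.float64(0.0162), np.float64(7.0)]
--
[np.float64(0.0), np.float64(0.0), np.float64(0.0417), np.float64(-0.0)]
[np.float64(0.0), np.float64(0.0), np.float64(0.0417), np.float64(-0.0)]
[np.float64(0.0), np.float64(0.0), np.float64(0.0417), np.float64(-0.0)]
--
```

carry_out:
  increments:
    - [[-0.027,-0.0255,0,9.4],[-0.0305,-0.021,0,9.4],[-0.0335,-0.0155,0,9.4],[-0.036,-0.01,0,9.4],[-0.037,-0.004,0,9.4]]
  fingers: 0

```text
clock: 1.92
eef_pos: [319.9, 338.8, 231.5]
ee_rot: [0.0, 0.6, 0.8, 0.0]
contact_force: [0.0, -1.1, -0.4]
gripper_width: 0.002
grip_force: 0.0
```

carry_out:
  increments:
    - [[-0.037,0.002,0,9.4],[-0.036,0.008,0,9.4],[-0.0345,0.014,0,9.4],[-0.0315,0.0195,0,9.4],[0,0,0,0]]

```text
clock: 2.55
eef_pos: [370.5, 198.7, 231.5]
ee_rot: [0.0, 0.826, 0.564, 0.0]
contact_force: [-0.9, 0.9, 0.2]
gripper_width: -0.0
grip_force: 0.0
```

carry_out:
  increments:
    - [[-0.036,0.034,0.016,7],[-0.0315,0.038,0.016,7],[-0.027,0.0415,0.016,7],[-0.0215,0.0445,0.016,7],[-0.016,0.047,0.016,7]]

```text
clock: 3.18
eef_pos: [463.5, -29.6, 151.0]
ee_rot: [-0.0, 0.957, 0.291, 0.0]
contact_force: [0.7, 0.2, -0.2]
gripper_width: -0.001
grip_force: 0.0
```

Run:
```python
from h import *
P=now();print(P,get_obs()['gripper_width'])
a0=FA+.78-np.pi/2
rows(P,[(*fx((125,115),.78),25,a0)],45)
```

```text
(array([463.53147325, -29.5648147 , 151.01289423]), np.float64(0.5898273536302927)) -0.0011522711730657172
[np.float64(-0.0003), np.float64(-0.0002), np.float64(0.042), np.float64(0.1)]
[np.float64(-0.0003), np.float64(-0.0002), np.float64(0.042), np.float64(0.1)]
[np.float64(-0.0003), np.float64(-0.0002), np.float64(0.042), np.float64(0.1)]
--
```

carry_out:
  increments:
    - [[0,0,0.045,0],[0,0,0.045,0],[0,0,0.03,0],[0,0,0.008,0],[0,0,0,0]]

```text
clock: 3.8
eef_pos: [463.0, -28.4, 23.5]
ee_rot: [-0.0, 0.956, 0.292, -0.0]
contact_force: [0.3, 0.8, 0.6]
gripper_width: 0.002
grip_force: 0.0
```

Run:
```python
from h import *
P=now();print(P,get_obs()['contact_force'])
im=save('side','s2.png');cv2.imwrite('pics/s2c.png',cv2.resize(cv2.imread('pics/s2.png')[120:300,220:420],None,fx=3,fy=3,interpolation=cv2.INTER_CUBIC))
T=[(*fx((125,95),.78),23,FA+.78-np.pi/2)]+[(*fx((125,91),a),23,FA+a-np.pi/2) for a in np.arange(.76,-.01,-.06)]
rows(P,T,10)
```

```text
(array([463.01570595, -28.43436343,  23.50352838]), np.float64(0.5926614324896223)) [0.28074926 0.84971053 0.57261349]
[np.float64(0.0095), np.float64(0.0004), np.float64(0.0003), np.float64(0.2)]
[np.float64(0.0095), np.float64(0.0003), np.float64(0.0003), np.float64(0.2)]
--
[np.float64(0.0065), np.float64(-0.0018), np.float64(-0.0), np.float64(1.1)]
--
[np.float64(0.0077), np.float64(-0.0052), np.float64(-0.0), np.float64(3.4)]
--
[np.float64(0.0077), np.float64(-0.0052), np.float64(-0.0), np.float64(3.4)]
--
[np.float64(0.0077), np.float64(-0.0052), np.float64(-0.0), np.float64(3.4)]
--
[np.float64(0.0077), np.float64(-0.0052), np.float64(-0.0), np.float64(3.4)]
--
[np.float64(0.0077), np.float64(-0.0052), np.float64(-0.0), np.float64(3.4)]
--
[np.float64(0.0077), np.float64(-0.0052), np.float64(-0.0), np.float64(3.4)]
--
[np.float64(0.0077), np.float64(-0.0052), np.float64(-0.0), np.float64(3.4)]
--
[np.float64(0.0077), np.float64(-0.0052), np.float64(-0.0), np.float64(3.4)]
--
[np.float64(0.0077), np.float64(-0.0052), np.float64(-0.0), np.float64(3.4)]
--
[np.float64(0.0077), np.float64(-0.0052), np.float64(-0.0), np.float64(3.4)]
--
[np.float64(0.0077), np.float64(-0.0052), np.float64(-0.0), np.float64(3.4)]
--
[np.float64(0.0077), np.float64(-0.0052), np.float64(-0.0), np.float64(3.4)]
--
```

View pics/s2c.png

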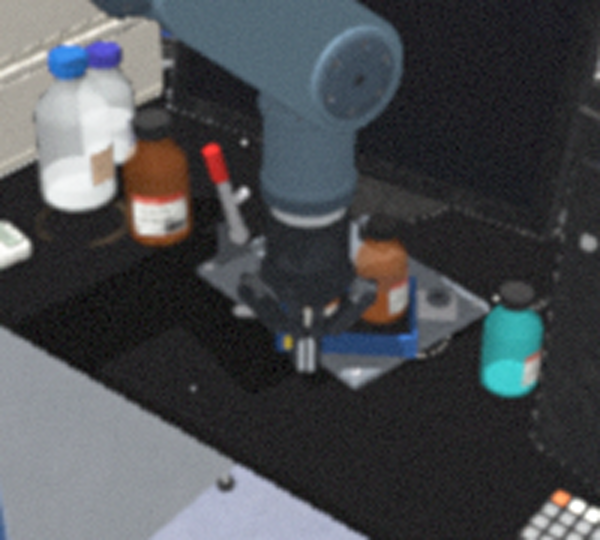

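The fingers (crop (306,350)) stand in front of the yellow pad with the bottles upright. The closed gripper's knuckles are wide, so I'll shift 4 mm toward the pin to give the lever more clearance.

carry_out:
  increments:
    - [[0.009,0.004,0,0],[0.009,0,0,0],[0.005,-0.001,0,1],[0.005,-0.003,0,2.2],[0.0075,-0.0052,0,3.4]]

```text
clock: 4.47
eef_pos: [489.6, -5.0, 23.4]
ee_rot: [0.0, 0.972, 0.235, -0.001]
contact_force: [-2.2, -2.5, 2.4]
gripper_width: -0.0
grip_force: 1.5
```

carry_out:
  increments:
    - [[0.0075,-0.0052,0,3.4],[0.0075,-0.0052,0,3.4],[0.0075,-0.0052,0,3.4],[0.0075,-0.0052,0,3.4],[0.0075,-0.0052,0,3.4]]

```text
clock: 5.1
eef_pos: [514.7, 32.8, 23.1]
ee_rot: [-0.0, 0.996, 0.089, -0.002]
contact_force: [-5.4, -0.5, 3.2]
gripper_width: -0.001
grip_force: 2.1
```

Run:
```python
from h import *
P=now();print(P,get_obs()['contact_force'])
p=rot(FA).T@(P[0][:2]-F);print('fix',p,np.hypot(*p),'ang by alpha',P[1]+np.pi/2-FA,'ang by pos (y=91)',np.arctan2(p[1],p[0])-np.arcsin(91/np.hypot(*p)))
save('top','t2.png');cv2.imwrite('pics/t2c.png',cv2.resize(cv2.imread('pics/t2.png')[140:250,240:410],None,fx=4,fy=4,interpolation=cv2.INTER_CUBIC))
```

```text
(array([514.72023482,  32.84320279,  23.08013271]), np.float64(0.1774388356566271)) [-5.38105703 -0.47160002  3.16494237]
fix [ 79.19824631 130.47466258] 152.63027155339253 ang by alpha 0.37123516245152355 ang by pos (y=91) 0.38647047928720724
```

View pics/t2c.png

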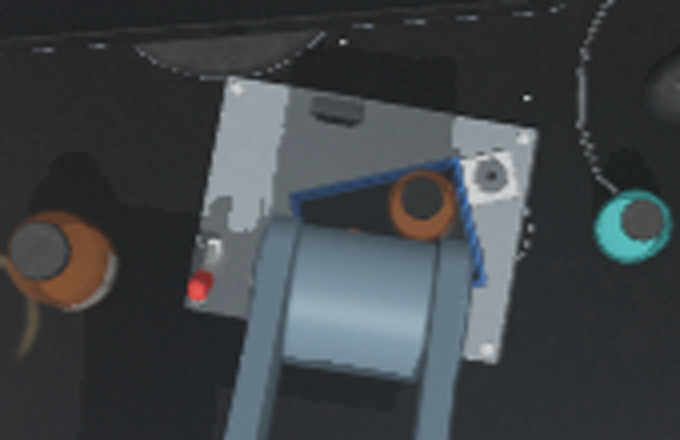

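The tray has followed to about 0.39 rad, the amber bottle is upright, and the stop block is at crop (337,108). Continuing.

carry_out:
  increments:
    - [[0.0075,-0.0052,0,3.4],[0.0075,-0.0052,0,3.4],[0.0075,-0.0052,0,3.4],[0.0075,-0.0052,0,3.4],[0.005,-0.0034,0,2.3]]

```text
clock: 5.78
eef_pos: [547.4, 59.8, 22.8]
ee_rot: [-0.0, 0.999, -0.049, -0.002]
contact_force: [-5.8, 1.2, 2.8]
gripper_width: -0.002
grip_force: 2.9
```

Run:
```python
from h import *
P=now();print(P,get_obs()['contact_force'])
p=rot(FA).T@(P[0][:2]-F);print('fix',p,np.hypot(*p),'ang by alpha',P[1]+np.pi/2-FA,'ang by pos (y=91)',np.arctan2(p[1],p[0])-np.arcsin(91/np.hypot(*p)))
```

```text
(array([547.35952779,  59.80297117,  22.8266697 ]), np.float64(-0.09853563793261425)) [-5.7566267   1.1658553   2.77704384]
fix [111.93918862 103.63843236] 152.5493579483777 ang by alpha 0.09526068886228223 ang by pos (y=91) 0.10774401950599777
```

Remaining about 0.1 rad (13 mm); going slower until the force rises.

carry_out:
  increments:
    - [[0.005,-0.003,0,2],[0.004,-0.0025,0,1.5],[0.002,-0.001,0,1],[0.002,0,0,0.5],[0,0,0,0]]

```text
clock: 6.4
eef_pos: [560.9, 64.7, 22.5]
ee_rot: [-0.001, 0.996, -0.092, -0.002]
contact_force: [-3.3, 3.7, -0.5]
gripper_width: 0.003
grip_force: 2.0
```

Run:
```python
from h import *
P=now();print(P,get_obs()['contact_force'])
p=rot(FA).T@(P[0][:2]-F);print('fix',p,np.hypot(*p),'ang by alpha',P[1]+np.pi/2-FA,'ang by pos (y=91)',np.arctan2(p[1],p[0])-np.arcsin(91/np.hypot(*p)))
```

```text
(array([560.93519813,  64.73994648,  22.47033277]), np.float64(-0.18454501645824448)) [-3.26208369  3.65111469 -0.50597848]
fix [119.39822241  91.26768601] 150.28548174993287 ang by alpha 0.009251310336652052 ang by pos (y=91) 0.0022400438205617546
```

carry_out:
  increments:
    - [[0.0015,0,0,0.4],[0.0015,0,0,0],[0,0,0,0]]

```text
clock: 6.78
eef_pos: [561.0, 64.7, 22.3]
ee_rot: [-0.001, 0.995, -0.095, -0.005]
contact_force: [-14.0, 6.1, 10.6]
gripper_width: 0.004
grip_force: 7.4
```

carry_out:
  increments:
    - [[0.0015,0,0,0],[0.001,0,0,0],[0,0,0,0]]

```text
clock: 7.15
eef_pos: [561.0, 64.7, 22.0]
ee_rot: [-0.001, 0.995, -0.095, -0.008]
contact_force: [-23.0, 5.7, 17.1]
gripper_width: -0.001
grip_force: 11.5
```

Force is rising with no more movement, so the tray is home. Backing off, rising, and checking.

carry_out:
  increments:
    - [[-0.006,0,0,0],[-0.01,0,0,0],[-0.025,0,0,0],[0,0,-0.05,0],[0,0,-0.06,0]]

```text
clock: 7.78
eef_pos: [526.4, 70.4, 133.4]
ee_rot: [0.0, 0.995, -0.096, -0.001]
contact_force: [0.4, -0.1, -0.3]
gripper_width: -0.003
grip_force: 0.0
```

carry_out:
  increments:
    - [[0,0,-0.06,0],[-0.04,0,-0.02,0],[-0.02,-0.03,0,0],[0,-0.03,0,0],[0,0,0,0]]

```text
clock: 8.4
eef_pos: [480.4, 142.0, 213.8]
ee_rot: [-0.0, 0.996, -0.095, 0.001]
contact_force: [-0.1, -0.6, -0.9]
gripper_width: -0.003
grip_force: 0.0
```

Run:
```python
from h import *
P=now();print(P,get_obs()['contact_force'])
p=rot(FA).T@(P[0][:2]-F);print('fix',p,P[1]+np.pi/2-FA)
save('top','t3.png');save('side','s3.png')
a=cv2.resize(cv2.imread('pics/t3.png')[140:250,250:410],None,fx=3.6,fy=3.6,interpolation=cv2.INTER_CUBIC)
cv2.imwrite('pics/t3c.png',a)
b=cv2.resize(cv2.imread('pics/s3.png')[130:260,260:400],None,fx=4,fy=4,interpolation=cv2.INTER_CUBIC);cv2.imwrite('pics/s3c.png',b)
for q in [(155,-20),(22,-20)]: print((np.array(proj('top',[*fx(q),34]))-[250,140])*3.6)
```

```text
(array([480.40806527, 142.00703845, 213.75736764]), np.float64(-0.189695743914466)) [-0.09642966 -0.59524497 -0.91018851]
fix [179.71052825 185.16789045] 0.004100582880430581
[229.75311053 100.84820308]
[384.51140687 127.4211441 ]
```

View pics/t3c.png

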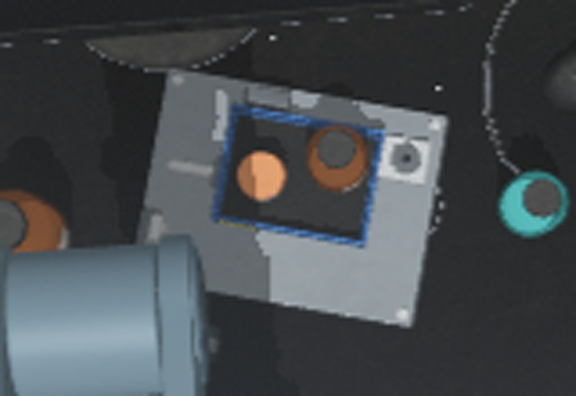

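View pics/s3c.png

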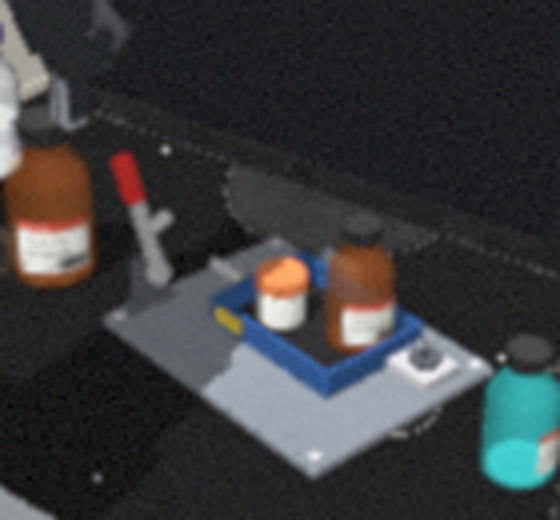

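The tray wall lies on the stop (top crop (268,98)), and the amber bottle and pot are upright. The keeper at (190,168) is in place and the lever is still open. Now the lever.

carry_out:
  increments:
    - [[0,-0.013,0.02,0],[0,0,0.04,0],[0.01,0,0.014,0],[0.012,0,0,0],[0.01,0,0,0]]

```text
clock: 9.12
eef_pos: [515.7, 146.6, 140.1]
ee_rot: [-0.0, 0.995, -0.096, 0.001]
contact_force: [0.3, 0.4, 0.2]
gripper_width: 0.003
grip_force: 0.0
```

carry_out:
  increments:
    - [[0.01,0,0,0],[0.01,0,0,0],[0.01,0,0,0],[0.01,0,0,0],[0,0,0,0]]

```text
clock: 9.75
eef_pos: [554.2, 139.5, 139.3]
ee_rot: [-0.0, 0.995, -0.096, 0.0]
contact_force: [-0.1, 1.0, 0.9]
gripper_width: -0.001
grip_force: 0.0
```

Run:
```python
from h import *
P=now();print(P,get_obs()['contact_force'],rot(FA).T@(P[0][:2]-F))
save('side','s4.png')
b=cv2.resize(cv2.imread('pics/s4.png')[110:260,240:400],None,fx=4,fy=4,interpolation=cv2.INTER_CUBIC);cv2.imwrite('pics/s4c.png',b)
```

```text
(array([554.24180113, 139.48421589, 139.30089372]), np.float64(-0.1926085166249912)) [-0.106671    0.9935076   0.92510765] [191.4542419  112.23044893]
```

View pics/s4c.png

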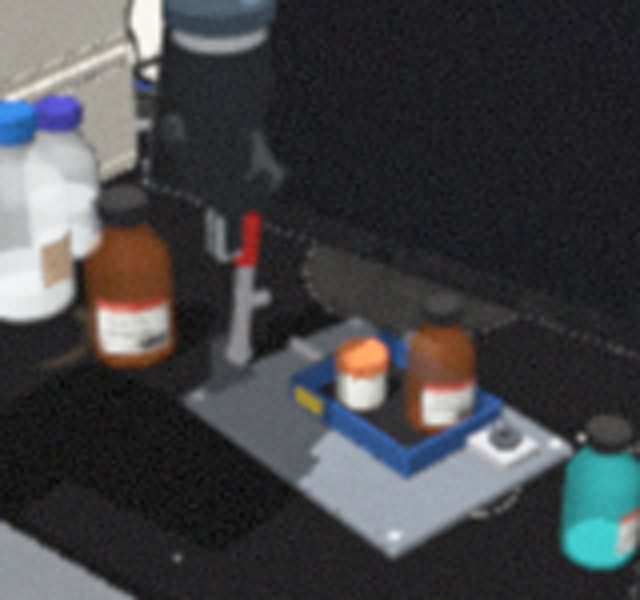

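The fingers are on the grip (crop (225,240)) and the lever is near upright. Pushing it past centre.

carry_out:
  increments:
    - [[0.01,0,0,0],[0.01,0,0,0],[0.01,0,0,0],[0.01,0,0,0],[0,0,0,0]]

```text
clock: 10.42
eef_pos: [593.6, 131.8, 139.2]
ee_rot: [-0.0, 0.995, -0.096, 0.0]
contact_force: [0.3, -0.2, -1.2]
gripper_width: 0.001
grip_force: 0.0
```

carry_out:
  increments:
    - [[0,0,0,0],[0,0,0,0],[0,0,0,0]]

```text
clock: 10.8
eef_pos: [592.6, 132.2, 139.4]
ee_rot: [-0.0, 0.995, -0.096, 0.0]
contact_force: [-0.3, 0.2, 0.6]
gripper_width: 0.002
grip_force: 0.0
```

Run:
```python
from h import *
P=now();print(P,get_obs()['contact_force'],rot(FA).T@(P[0][:2]-F))
save('side','s5.png')
b=cv2.resize(cv2.imread('pics/s5.png')[110:260,240:400],None,fx=4,fy=4,interpolation=cv2.INTER_CUBIC);cv2.imwrite('pics/s5c.png',b)
for q in [(193,100,44),(193,2,44)]: print((np.array(proj('side',[*fx(q[:2]),q[2]]))-[240,110])*4)
```

```text
(array([592.57719276, 132.1619402 , 139.35007156]), np.float64(-0.19203443831084624)) [-0.34564723  0.24997134  0.55710707] [191.65187968  73.20252416]
[237.26302907 351.31768613]
[331.36871723 308.04191375]
```

View pics/s5c.png

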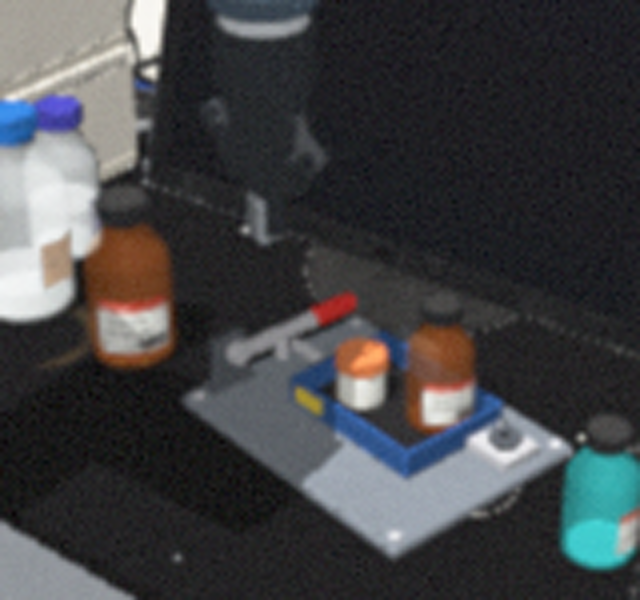

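The lever has dropped. Its grip centre is at crop (335,308) against (331,308) predicted for closed. I'll press the grip down to make sure it's seated.

carry_out:
  increments:
    - [[0.035,0,0,0],[0.031,-0.001,0.02,0],[0,0,0.04,0],[0,0,0.01,0],[0,0,0.005,0]]

```text
clock: 11.48
eef_pos: [657.4, 120.6, 64.1]
ee_rot: [0.0, 0.995, -0.096, -0.0]
contact_force: [-0.5, -0.6, 0.2]
gripper_width: 0.004
grip_force: 0.0
```

carry_out:
  increments:
    - [[0,0,0.005,0],[0,0,0.004,0],[0,0,0.003,0],[0,0,0,0]]

```text
clock: 11.98
eef_pos: [658.0, 120.5, 52.7]
ee_rot: [-0.0, 0.995, -0.096, 0.0]
contact_force: [-0.7, -0.0, -0.7]
gripper_width: -0.0
grip_force: 0.0
```

carry_out:
  increments:
    - [[0,0,0.002,0],[0,0,0.002,0],[0,0,0,0]]

```text
clock: 12.35
eef_pos: [658.2, 120.5, 52.2]
ee_rot: [0.0, 0.995, -0.096, 0.0]
contact_force: [-11.2, -1.4, 22.4]
gripper_width: -0.001
grip_force: 11.3
```

Contact is firm at z = 52.2, and the closed grip top should be at 52.5, so the lever is fully down. Retreating and checking.

carry_out:
  increments:
    - [[0,0,-0.006,0],[0,0,-0.04,0],[0,0,-0.06,0],[0,0,-0.06,0],[0,0,0,0]]

```text
clock: 12.98
eef_pos: [661.5, 120.5, 221.8]
ee_rot: [-0.001, 0.995, -0.096, 0.006]
contact_force: [1.2, 0.7, -0.3]
gripper_width: -0.0
grip_force: 0.0
```

carry_out:
  increments:
    - [[-0.06,0,0,0],[-0.06,0,0,0],[-0.06,0,0,0],[-0.04,0,0,0],[0,0,0,0]]

```text
clock: 13.6
eef_pos: [439.1, 163.1, 213.4]
ee_rot: [0.0, 0.995, -0.095, -0.001]
contact_force: [0.1, 0.0, -0.4]
gripper_width: 0.001
grip_force: 0.0
```

Run:
```python
from h import *
save('side','s6.png');save('top','t6.png')
b=cv2.resize(cv2.imread('pics/s6.png')[130:260,270:400],(400,400),interpolation=cv2.INTER_CUBIC)
a=cv2.resize(cv2.imread('pics/t6.png')[140:260,280:400],(400,400),interpolation=cv2.INTER_CUBIC)
cv2.imwrite('pics/c6.png',np.hstack([b,a]));print(now(),get_obs()['contact_force'])
```

```text
(array([442.19770855, 162.44575867, 214.27084006]), np.float64(-0.19194205370397113)) [-0.32919871  0.42225883 -0.62883332]
```

View pics/c6.png

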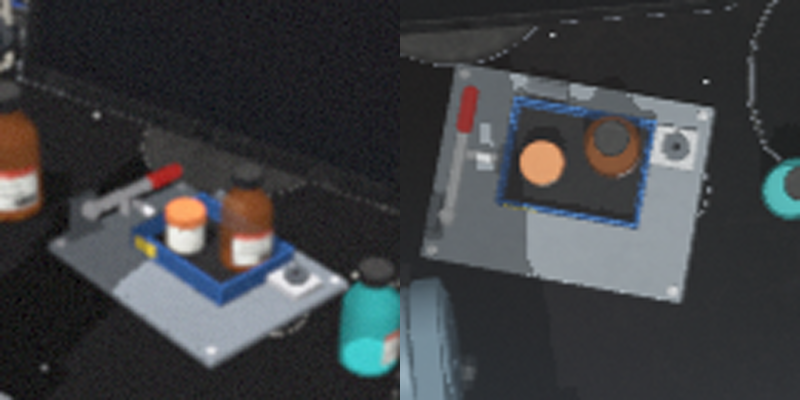

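The lever lies level across the keeper (right crop (460,150)), the tray is on the stop, both containers are upright, and the arm is clear.

```bash
python3 -c "
from plant import *
print(close_job())"
```

```text
the job is handed in; nothing more can be done
None
```

The tray is home against the stop with the amber bottle and pot upright, the latch lever is pressed fully down over the keeper pin, and the job was handed in at about 14 s; no verdict came back.

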